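# Start the manipulator's hold-down bolt in its threaded boss

### The arm

A 6-joint arm with a two-finger parallel gripper is mounted at the origin on the work surface. World frame = base frame: x ahead of the robot, y to its left, z up, the work surface at z = 0. Lengths are in m, angles in rad, forces in N, time in s.
With the tool pointing down it reaches from about 0.375 to 0.9 m from the base axis. Payload 3.1 kg.
Tool frame: the origin (TCP) lies between the finger pads; the fingertips stand 11 mm ahead of it and the grasp point (between the pads) lies 8 mm behind it; z points along the fingers, y is the direction in which the jaws open and shut (so a half turn about z gives the same grasp; the last joint's range is limited). The gripper opens to 85 mm and grips with 20 to 120 N. Pads are 22 mm wide; open, the fingers measure 114 mm over their backs; the gripper's body (76 mm by 85 mm) begins 54 mm behind the grasp point. The pads swing forward as they close: fully open they stand 13 mm farther back than shut.
Start: joints at [0.979, 0.527, 1.433, -0, 1.181, -0.178], TCP at [0.251, 0.572, 0.242] pointing down, gripper open.
Joint ranges: [-3.08, 3.08], [-0.75, 2.2], [0.22, 2.44], [-1.43, 4.57], [0, 2.65], [-2.85, 2.85]. Speed limits (rad/s): [2.79, 2.79, 3.14, 3.14, 3.14, 3.14].

### API

Orientations are given as a unit quaternion [x, y, z, w].
In Python, from station import manip gives the robot as it stands. The module is installed in compiled form; this text tells all that it offers.
- The arm moves only by the tool arm_command, never from a script. Its argument "rows" is a list of rows, each a list of 3 entries, a list of its own where there are three numbers: the shift along the world's x, y, z in mm, then the turn about the world's z in rad, then the closure, from -1 (fully open) to 1 (shut), so that 0 is half open. A call has 1 to 12 rows; each row shifts and turns the commanded pose from where the row before left it; what a row does not reach is not made up. A row lasts 1/8 s, in which the tool goes at most 62.5 mm and 10.7 degrees, less where a joint would pass 70% of its speed; a pose out of reach is approached as far as the arm can. A call with a gripper value outside its range is refused whole. The fingers move at their own pace and stop on an object; "squeeze" is the grip in N (left out, the last holds). Time passes only in rows, so rows that do not move let the fingers close. It gives the time, the measured TCP pose, the force and the opening at its end, in the units of the state.
- manip.sense(): the state, without advancing time (a new reading comes with each control period).
- manip.snapshot(name): name is "side" or "top"; returns the picture (384x512x3 uint8, blue, green, red); there is no depth.
- manip.get_calibration(name): a dict with "fovy" (degrees; the focal length in pixels is half the picture's height over the tangent of half this angle, whatever the lens; pixels are square), "cx", "cy" (the principal point, pixels), "k1" (the pictures are not rectified: a ray, as slopes to the right and down, at radius r is drawn at 1 + k1 r^2 times it, then the intrinsics apply), "R" (3x3) and "t" (3): a world point X has camera coordinates R X + t. Camera axes: x right, y down, z forward; pixel columns grow to the right and rows downward; lengths in m; the calibration is good to about 2 mm. A picture is of the moment at which its call begins. get_calibration takes no time and is no camera call.
- manip.sign_off(): hands the job in, once; it reports no verdict.
The state is a dict: "t": time; "q": joint angles; "qd": joint speeds; "tau": joint torques, N m; "tcp_pos": TCP position; "tool_rot": TCP orientation; "force": force on the tool from outside, world axes, zero at the start; "ft_torque": the same for the moment, N m; "finger_gap": opening from 0.0 (shut) to 1.0 (fully open).
Only numpy, scipy, OpenCV 4.12 (cv2) and the standard library are available. Lean on these libraries where they do the work, as an engineer would, in place of code of your own. Each camera call takes 0.05 s, during which the arm holds its last target.

### The job

Take the square-headed bolt out of the white holder and stand it upright in the threaded boss of the aluminium plate, resting on the start of the thread with the rib on its head facing the plate's upright fin. Then turn it backward (counter-clockwise from above) until you feel it drop into the thread, and from there turn it forward (clockwise) one full turn. Finish holding the started bolt by its head in the gripper, upright, and leave the other things where they are.

Things in the scene. Friction and masses are not known exactly. Their poses are not given: they have to be found in the camera images.
- bolt_head (a point): Centre of the bolt's square steel head (28 x 28 mm, 24 tall), 76 mm above the lower end of its round shank (19.4 mm across, tapered nose); 0.18 to 0.29 kg. z: up along the axis; x: to the side of the rib; the flats look along x and y. It stands upright at the start, nose in one hole of the holder. It turns freely in the thread and sinks by its own weight.
- bolt_rib (a point): The raised rib on the flat top of the bolt's head (13 x 5 mm, 4 mm tall), running from the axis to the edge of one flat; this point lies 12 mm from the axis along the bolt's x and 14 mm above bolt_head.
- bolt_stubs (a point): Where the bolt's thread begins, on its axis 52 mm under bolt_head: two stubs of 3 mm round bar stand out opposite each other along the bolt's x, 28.4 mm across their tips. They ride on the ridges in the boss. Right-handed two-start thread, 12 mm of travel a turn. The 24 mm of shank below guides the bolt into the bore.
- boss_mouth (a point): Centre of the boss's open mouth on its flat rim, 46 mm above the table. The boss is an upright tube, 42 mm outside and 30.4 mm inside, on a fixed aluminium plate 110 x 90 x 10 mm. Inside, two steel ridges (20.6 mm clear between them) wind down right-handed from the rim, starting on opposite sides. z up; x points to the fin.
- fin_top (a point): Top of the plate's upright fin, the mark: 6 mm thick, as tall as the boss, 20 to 44 mm out from the boss axis along the x of boss_mouth; this point is 32 mm out. With the rib facing it, the bolt rests on the ridges with bolt_head 51 to 52.5 mm above boss_mouth. Let go, it stays standing there, leaning up to 5 degrees.
- thread_mid (a point): Point on the boss axis 20 mm under the mouth. Turned backward (counter-clockwise from above) from the fin, the resting bolt rises slowly until its head is 53.5 mm above the mouth, then drops 6 mm to 47.5 after 30 to 75 degrees in all (differs every time). One turn forward from the drop sinks it 12 mm, to 35.5; the thread goes on about a quarter turn more.
- holder: white plastic block 60 x 150 mm, 25 mm tall, fixed; two holes, 45 mm either side of its centre along its y, 21 mm wide and 19 mm deep (floor 6 mm above the table). Origin under its centre.
- objective: bystander: small steel microscope objective, 30 mm wide, 46 mm tall, standing on the table; origin under its centre
- dishes: bystander: stack of two flat glass dishes, 63 mm wide, 29 mm tall; origin under its centre
- reagent: bystander: amber bottle, 52 mm wide, 110 mm tall; origin under its centre
- media_jar: bystander: white jar, 60 mm wide, 75 mm tall; origin under its centre
- spanner: bystander: steel spanner 160 mm long lying flat; origin under its middle
- tip_box: bystander: grey pipette-tip box 122 x 87 mm, 64 mm tall; origin under its centre
- dowel_mid (a point): bystander: plain steel dowel with a round head 28 mm wide and no rib, 57 mm long, standing upright in the other hole of the holder; this point is on its axis 30 mm above its lower end

How it is judged:
On the way, in this order (a step that is already met when the one before it is completed fails the run):
1. the bolt stands upright in the boss, resting on the start of the thread, its rib facing the fin within 25 degrees (horizontal distance between bolt_head and boss_mouth below 0.008 m and angle between bolt_head's own z axis and vertical below 0.12 rad and z of bolt_head in the frame of boss_mouth between 0.0495 and 0.0542 m and x of bolt_rib in the frame of boss_mouth above 0.0105 m), for 0.1 s.
2. turned backward from the mark, the bolt has dropped into the thread (horizontal distance between bolt_head and boss_mouth below 0.008 m and angle between bolt_head's own z axis and vertical below 0.12 rad and z of bolt_head in the frame of boss_mouth between 0.0455 and 0.0492 m and y of bolt_rib in the frame of boss_mouth above 0.0035 m and x of bolt_rib in the frame of boss_mouth above -0.0105 m), for 0.1 s.
At the end, for the whole second after the job is handed in: the bolt is upright (within 0.12 rad) on the boss axis (head within 8 mm), screwed in one turn from the drop (its head centre 32.8 to 38.2 mm above the rim: a turn give or take 80 degrees), at rest, and the fingers hold it with more than 4 N (horizontal distance between bolt_head and boss_mouth below 0.008 m and angle between bolt_head's own z axis and vertical below 0.12 rad and z of bolt_head in the frame of boss_mouth between 0.0328 and 0.0382 m and contact force between the fingers and bolt above 4 N and linear speed of bolt below 0.02 m/s); the arm keeps its last pose, push and grip.
It fails at once if a bystander was moved more than 3 cm (distance of any of objective, dishes, reagent, media_jar, spanner, tip_box, dowel_mid from where it was at the start of the episode above 0.03 m).
It also fails if it takes over 72 s, if anything falls off the work surface, if the arm or the gripper's body presses on something with over 40 N, if the wrist force passes 120 N, or if a joint passes its speed limit or range.

## Working session

There is one attempt and no reset: what is moved stays moved. The work goes in short steps, Python scripts to look and compute and a tool call to move; the robot and the scene stay as the last step left them, time stands still between calls to the robot, and variables do not carry over. Pictures are saved under pics/ and viewed, and the job is handed in when it is done.

Besides the shell and the picture viewer there is one more tool, called after "Emit:" by a JSON object that holds its "api" and its "payload", one argument or row to a line. arm_command: Moves the arm, as the interface text tells. Its arguments: {"type":"object","properties":{"rows":{"type":"array","items":{"type":"array"}},"squeeze":{"type":"number"}},"required":["rows"]}

```bash
mkdir -p pics
cat > h.py <<'E'
from station import manip
import numpy as np, cv2
def cal(n):
    c=manip.get_calibration(n); f=192/np.tan(np.radians(c['fovy'])/2)
    return c,f,np.array(c['R']),np.array(c['t'])
def ray(n,u,v):
    c,f,R,t=cal(n); K=np.array([[f,0,c['cx']],[0,f,c['cy']],[0,0,1]])
    p=cv2.undistortPoints(np.array([[[u,v]]],float),K,np.array([c['k1'],0,0,0,0.]),None,None)[0,0] if 0 else None
    d=np.array([(u-c['cx'])/f,(v-c['cy'])/f]); s=d.copy()
    for _ in range(30): s=d/(1+c['k1']*(s@s))
    return -R.T@t, R.T@np.array([s[0],s[1],1])
def atz(n,u,v,z):
    o,d=ray(n,u,v); return o+d*(z-o[2])/d[2]
def proj(n,X):
    c,f,R,t=cal(n); p=R@np.array(X)+t; s=p[:2]/p[2]; s=s*(1+c['k1']*(s@s)); return s*f+[c['cx'],c['cy']]
def tri(u1,u2,n1='top',n2='side'):
    o1,d1=ray(n1,*u1);o2,d2=ray(n2,*u2)
    A=np.stack([d1,-d2],1); x=np.linalg.lstsq(A,o2-o1,rcond=None)[0]
    a=o1+x[0]*d1;b=o2+x[1]*d2; return (a+b)/2,np.linalg.norm(a-b)
def snap(n,name,crop=None,s=1):
    im=manip.snapshot(n); cv2.imwrite(f'pics/{name}_raw.png',im); crp(im,name,crop,s)
def crp(im,name,crop=None,s=1):
    if crop: x0,y0,x1,y1=crop; im=im[y0:y1,x0:x1]
    cv2.imwrite(f'pics/{name}.png',cv2.resize(im,None,fx=s,fy=s,interpolation=cv2.INTER_CUBIC))
E
python3 - <<'E'
from h import *
snap('top','t0');snap('side','s0')
for n in('top','side'):
    c,f,R,t=cal(n);print(n,f,c['k1'],-R.T@t,R.tolist())
print(manip.sense())
E
```

```text
top 456.67230386230653 0.018410129568108682 [0.44982125 0.02077181 1.09663908] [[0.02549137948253492, -0.999589621406371, -0.013068219034936497], [-0.9952603226603246, -0.024149438951807024, -0.09420029053235335], [0.09384604259181219, 0.01540757524663196, -0.9954674916414272]]
side 402.74642598928915 0.029918682573882166 [ 0.32739401 -0.64041174  0.64027015] [[0.9490897879593574, -0.3142937833951124, -0.02116582411455565], [-0.21000959814399847, -0.581233329203856, -0.7861703286883819], [0.23478616458100418, 0.7505912567714791, -0.6176473283189631]]
{'t': 0.1, 'q': array([ 9.78491082e-01,  5.28371437e-01,  1.43375842e+00, -4.20019121e-06,
        1.18143607e+00, -1.78468984e-01]), 'qd': array([-0.00051029, -0.00243561, -0.00197682,  0.00207216, -0.00012941,
        0.00146918]), 'tau': array([-4.04091961e-04, -4.43305635e+01, -1.78586984e+01, -2.42279129e-04,
        3.83719685e-03,  1.63992996e-05]), 'tcp_pos': array([0.25093062, 0.57173424, 0.24143757]), 'tool_rot': array([ 2.05443869e-01,  9.78668403e-01, -9.14998659e-04, -3.69094201e-04]), 'force': array([-0.09406539, -0.242582  , -0.4201402 ]), 'ft_torque': array([-0.01918192, -0.00736637, -0.03441263]), 'finger_gap': 1.0005553591524379}
```

View pics/t0.png

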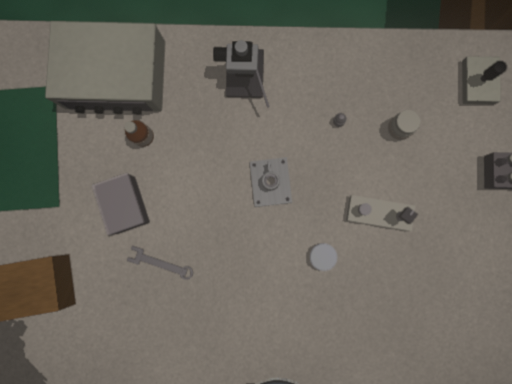

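View pics/s0.png

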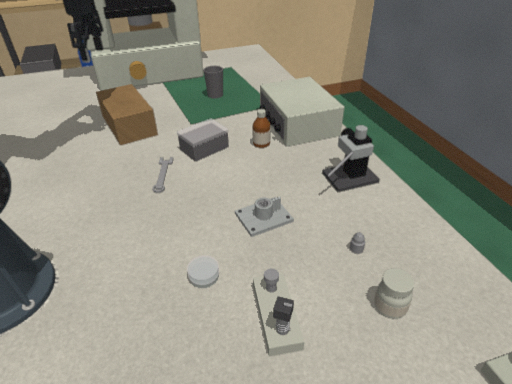

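Run:
```python
from h import *
t=cv2.imread('pics/t0_raw.png');s=cv2.imread('pics/s0_raw.png')
crp(t,'t0a',(340,180,430,240),8);crp(t,'t0b',(240,150,300,215),9)
crp(s,'s0a',(240,255,310,355),6);crp(s,'s0b',(230,185,300,240),9)
```

```text
(no output)
```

View pics/t0a.png

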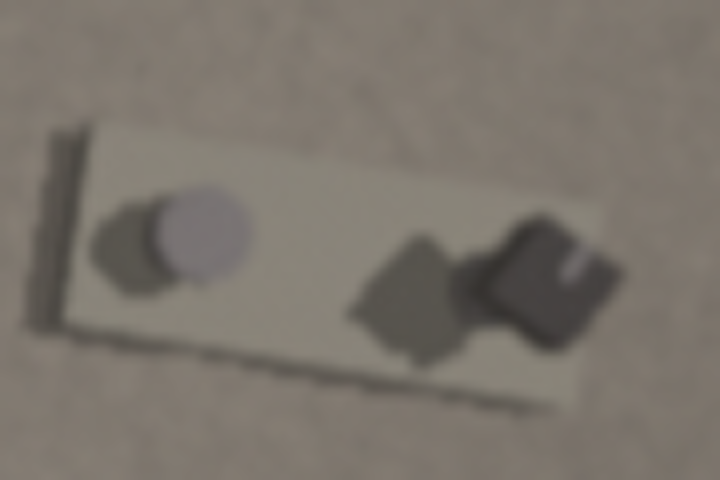

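View pics/t0b.png

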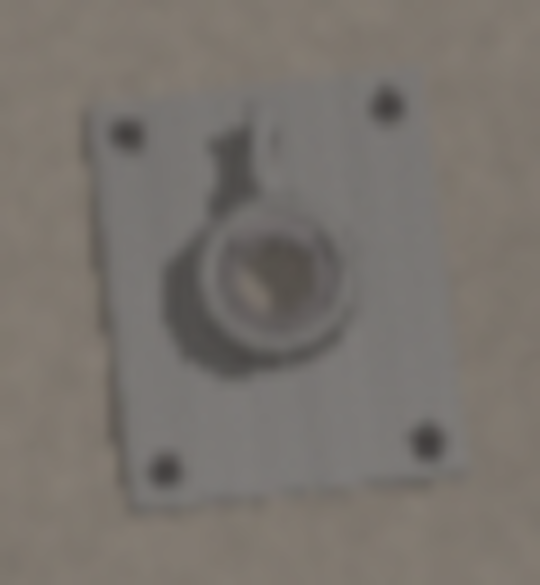

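View pics/s0a.png

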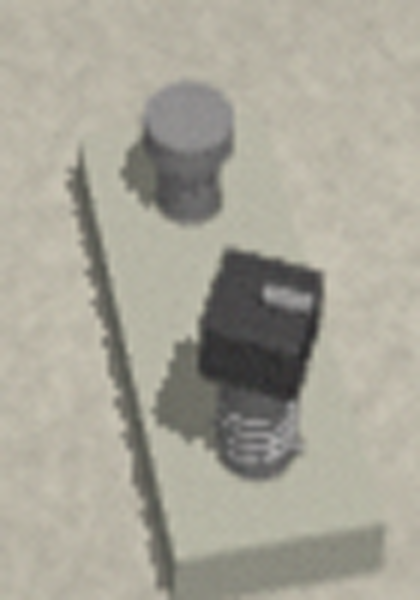

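View pics/s0b.png

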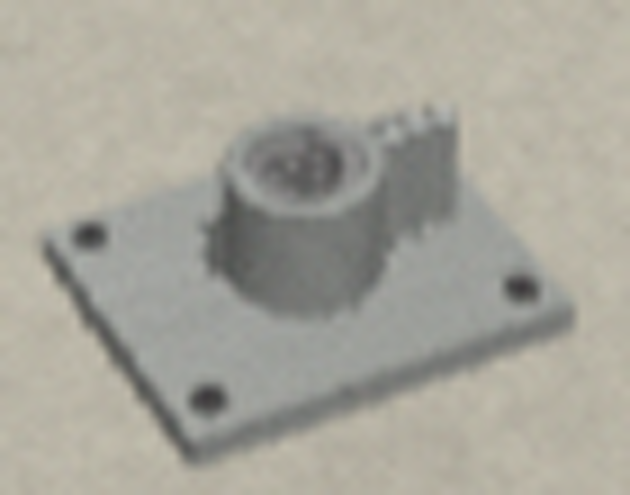

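```bash
cat > m.py <<'E'
from h import *
def px(c,s,p): return (c[0]+(p[0]+.5)/s-.5,c[1]+(p[1]+.5)/s-.5)
ta=lambda *p:px((340,180),8,p); tb=lambda *p:px((240,150),9,p)
sa=lambda *p:px((240,255),6,p); sb=lambda *p:px((230,185),9,p)
E
python3 - <<'E'
from m import *
np.set_printoptions(precision=4,suppress=True)
print('holes top',[atz('top',*tb(*p),.010) for p in[(128,135),(388,105),(428,442),(165,470)]])
print('holes side',[atz('side',*sb(*p),.010) for p in[(90,236),(522,288),(208,399)]])
print('rim top',atz('top',*tb(277,272),.046),'side',atz('side',*sb(305,165),.046),tri(tb(277,272),sb(305,165)))
print('fin top',atz('top',*tb(265,140),.046),'side',atz('side',*sb(412,127),.046))
print('bolt top corners',[atz('top',*ta(*p),.094) for p in[(490,283),(541,213),(625,272),(553,352)]])
print('bolt side corners',[atz('side',*sa(*p),.094) for p in[(228,250),(322,270),(300,350),(203,325)]])
print('rib top',[atz('top',*ta(*p),.098) for p in[(566,277),(588,250)]])
print('rib side',[atz('side',*sa(*p),.098) for p in[(263,291),(312,298)]])
print('holder top',[atz('top',*ta(*p),.025) for p in[(90,123),(605,205),(575,408),(65,325)]])
print('dowel',[atz('top',*ta(203,235),.063),atz('side',*sa(189,118),.063)])
E
```

```text
holes top [array([0.6027, 0.072 , 0.01  ]), array([0.6125, 0.0028, 0.01  ]), array([ 0.5227, -0.0098,  0.01  ]), array([0.5135, 0.0597, 0.01  ])]
holes side [array([0.5153, 0.0597, 0.01  ]), array([0.6148, 0.0023, 0.01  ]), array([ 0.525 , -0.0097,  0.01  ])]
rim top [0.5631 0.031  0.046 ] side [0.5642 0.0275 0.046 ] (array([0.5643, 0.0308, 0.0432]), np.float64(0.0019917653592890655))
fin top [0.5972 0.0349 0.046 ] side [0.5953 0.0326 0.046 ]
bolt top corners [array([ 0.4876, -0.2558,  0.094 ]), array([ 0.5071, -0.2697,  0.094 ]), array([ 0.4916, -0.2923,  0.094 ]), array([ 0.4693, -0.2728,  0.094 ])]
bolt side corners [array([ 0.4868, -0.2584,  0.094 ]), array([ 0.5084, -0.2728,  0.094 ]), array([ 0.4931, -0.2941,  0.094 ]), array([ 0.4718, -0.2786,  0.094 ])]
rib top [array([ 0.4896, -0.2752,  0.098 ]), array([ 0.4971, -0.2812,  0.098 ])]
rib side [array([ 0.4896, -0.2765,  0.098 ]), array([ 0.5011, -0.2828,  0.098 ])]
holder top [array([ 0.5341, -0.1584,  0.025 ]), array([ 0.5138, -0.3082,  0.025 ]), array([ 0.4546, -0.2993,  0.025 ]), array([ 0.4748, -0.1517,  0.025 ])]
dowel [array([ 0.5003, -0.1841,  0.063 ]), array([ 0.5023, -0.1874,  0.063 ])]
```

Emit:
{"api": "arm_command", "payload": {
  "rows": [
    [[12, -42, 0], -0.09, -1],
    [[12, -42, 0], -0.09, -1],
    [[12, -42, 0], -0.09, -1],
    [[12, -42, 0], -0.09, -1],
    [[12, -42, 0], -0.09, -1],
    [[12, -42, 0], -0.09, -1],
    [[12, -42, 0], -0.09, -1],
    [[12, -42, 0], -0.09, -1],
    [[12, -42, 0], -0.09, -1],
    [[12, -42, 0], -0.09, -1]
  ]
}}

```text
t: 1.35
tcp_pos: [0.3714, 0.1509, 0.2422]
tool_rot: [0.612, 0.791, -0.0, -0.0]
force: [-0.2, 0.0, -0.1]
finger_gap: 1.001
```

Emit:
{"api": "arm_command", "payload": {
  "rows": [
    [[12, -42, 0], -0.09, -1],
    [[12, -42, 0], -0.09, -1],
    [[12, -42, 0], -0.09, -1],
    [[12, -42, 0], -0.09, -1],
    [[12, -42, 0], -0.09, -1],
    [[12, -42, 0], -0.09, -1],
    [[12, -42, 0], -0.09, -1],
    [[12, -42, 0], -0.09, -1],
    [[12, -42, 0], -0.09, -1],
    [[10, -40, 0], -0.07, -1],
    [[0, 0, 0], 0, -1]
  ]
}}

```text
t: 2.72
tcp_pos: [0.4899, -0.2688, 0.2419]
tool_rot: [0.891, 0.455, 0.0, 0.001]
force: [0.4, 0.6, -0.2]
finger_gap: 1.002
```

```bash
cat >> h.py <<'E'
def st():
    s=manip.sense(); x,y,z,w=s['tool_rot']
    yaw=np.arctan2(1-2*(x*x+z*z),2*(x*y-z*w))
    print('t %.2f'%s['t'],'tcp',np.round(s['tcp_pos'],4),'yaw_y %.4f'%yaw,'F',np.round(s['force'],1),'M',np.round(s['ft_torque'],2),'gap %.3f'%s['finger_gap'],'q6 %.2f'%s['q'][5])
E
python3 -c "
from h import *
st()
snap('top','t1',(340,150,450,240),7);snap('side','s1',(230,200,330,355),4)"
```

```text
t 2.73 tcp [ 0.4899 -0.2688  0.2419] yaw_y -0.6261 F [ 0.4  0.6 -0.2] M [-0.05 -0.04 -0.03] gap 1.002 q6 -0.08
```

View pics/t1.png

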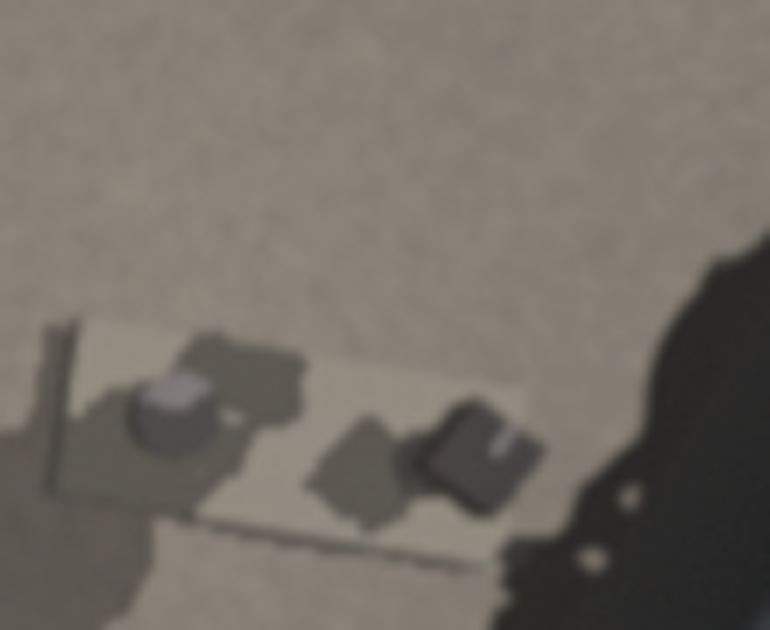

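View pics/s1.png

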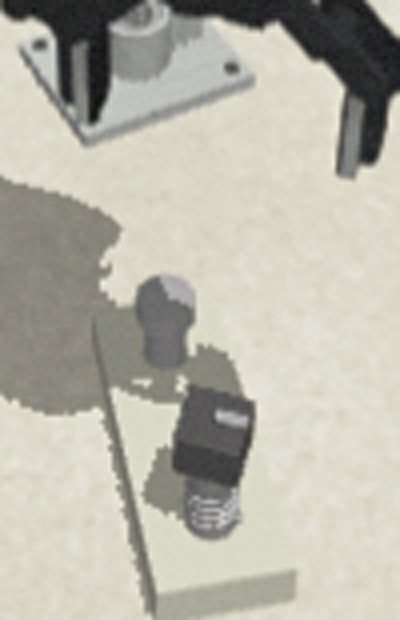

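Emit:
{"api": "arm_command", "payload": {
  "rows": [
    [[-1, -6, -28], 0, -1],
    [[0, 0, -28], 0, -1],
    [[0, 0, -28], 0, -1],
    [[0, 0, -28], 0, -1],
    [[0, 0, -28], 0, -1],
    [[0, 0, -28], 0, -1],
    [[0, 0, 0], 0, -1]
  ]
}}

```text
t: 3.7
tcp_pos: [0.4866, -0.2691, 0.0727]
tool_rot: [0.889, 0.457, -0.001, -0.003]
force: [-0.3, -0.2, 0.1]
finger_gap: 1.002
```

```bash
python3 -c "
from h import *
st()
snap('side','s2',(220,220,340,355),5)"
```

```text
t 3.70 tcp [ 0.4866 -0.2691  0.0727] yaw_y -0.6214 F [-0.3 -0.2  0.1] M [ 0.03 -0.02  0.05] gap 1.002 q6 -0.08
```

View pics/s2.png

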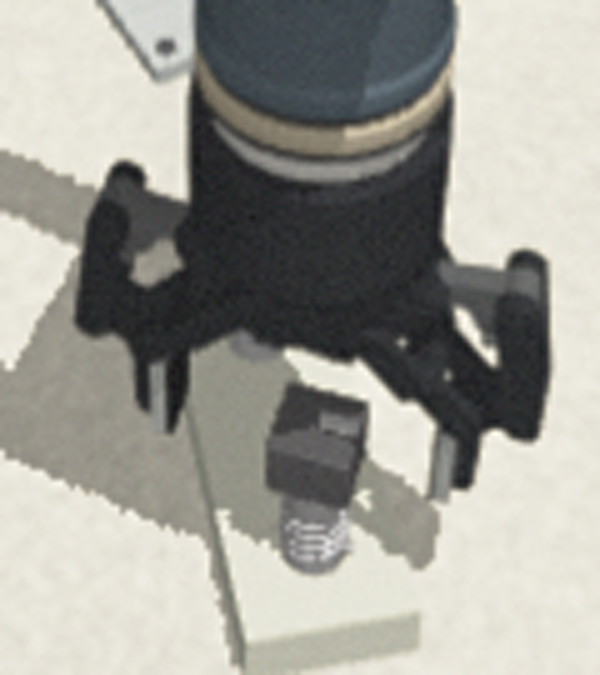

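Emit:
{"api": "arm_command", "payload": {
  "rows": [
    [[0, 0, 0], 0, -1]
  ]
}}

```text
t: 3.88
tcp_pos: [0.4889, -0.2716, 0.0756]
tool_rot: [0.89, 0.457, 0.0, 0.001]
force: [-0.4, 0.9, -0.2]
finger_gap: 0.998
```

```bash
python3 -c "
from h import *
st()"
```

```text
t 3.88 tcp [ 0.4889 -0.2716  0.0756] yaw_y -0.6222 F [-0.4  0.9 -0.2] M [ 0.02  0.01 -0.01] gap 0.998 q6 -0.08
```

Emit:
{"api": "arm_command", "payload": {
  "rows": [
    [[0, -3, -1], 0, -1],
    [[0, 0, 0], 0, -1],
    [[0, 0, 0], 0, -1]
  ]
}}

```text
t: 4.25
tcp_pos: [0.4884, -0.275, 0.0737]
tool_rot: [0.89, 0.456, 0.0, 0.0]
force: [-0.7, -0.5, -0.1]
finger_gap: 1.002
```

```bash
python3 -c "
from h import *
st();manip.snapshot('side');st();manip.snapshot('side');st()"
```

```text
t 4.25 tcp [ 0.4884 -0.275   0.0737] yaw_y -0.6232 F [-0.7 -0.5 -0.1] M [ 0.01 -0.04  0.03] gap 1.002 q6 -0.09
t 4.30 tcp [ 0.4883 -0.2749  0.0736] yaw_y -0.6232 F [-0.6 -0.2  0.7] M [-0.01 -0.03 -0.01] gap 1.001 q6 -0.09
t 4.35 tcp [ 0.4883 -0.2748  0.0735] yaw_y -0.6232 F [ 0.3  0.6 -0.3] M [-0.01 -0.04  0.02] gap 1.000 q6 -0.09
```

Emit:
{"api": "arm_command", "payload": {
  "rows": [
    [[0, 0, 0], 0, 1],
    [[0, 0, 0], 0, 1],
    [[0, 0, 0], 0, 1],
    [[0, 0, 0], 0, 1],
    [[0, 0, 0], 0, 1],
    [[0, 0, 0], 0, 1],
    [[0, 0, 0], 0, 1],
    [[0, 0, 0], 0, 1]
  ],
  "squeeze": 50
}}

```text
t: 5.35
tcp_pos: [0.4883, -0.2748, 0.0734]
tool_rot: [0.89, 0.456, 0.0, 0.0]
force: [-0.2, 0.0, 1.7]
finger_gap: 0.323
```

```bash
python3 -c "
from h import *
st()
snap('side','s3',(220,220,340,355),5);snap('top','t3',(340,150,450,240),7);st()"
```

```text
t 5.35 tcp [ 0.4883 -0.2748  0.0734] yaw_y -0.6230 F [-0.2  0.   1.7] M [-0.02 -0.01 -0.  ] gap 0.323 q6 -0.09
t 5.45 tcp [ 0.4884 -0.2748  0.0734] yaw_y -0.6229 F [-0.  -0.2  1.5] M [-0.02 -0.09  0.01] gap 0.319 q6 -0.09
```

View pics/s3.png

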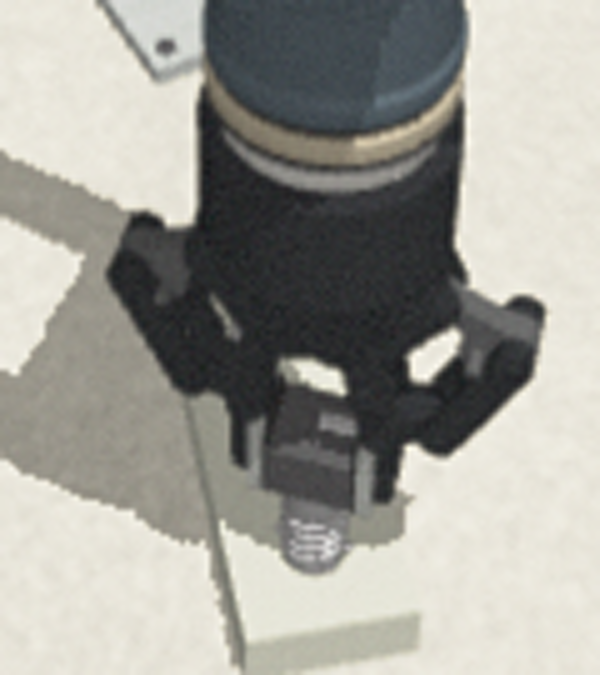

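Emit:
{"api": "arm_command", "payload": {
  "rows": [
    [[0, 0, 15], 0, 1],
    [[0, 0, 25], 0, 1],
    [[0, 0, 30], 0, 1],
    [[0, 0, 0], 0, 1]
  ]
}}

```text
t: 5.95
tcp_pos: [0.4894, -0.2756, 0.1458]
tool_rot: [0.89, 0.456, 0.001, 0.002]
force: [0.3, 0.2, -1.7]
finger_gap: 0.322
```

Emit:
{"api": "arm_command", "payload": {
  "rows": [
    [[7, 30, 0], 0.076, 1],
    [[7, 30, 0], 0.076, 1],
    [[7, 30, 0], 0.076, 1],
    [[8, 30, 0], 0.076, 1],
    [[8, 30, 0], 0.076, 1],
    [[8, 30, 0], 0.076, 1],
    [[8, 30, 0], 0.076, 1],
    [[8, 30, 0], 0.076, 1],
    [[7, 30, 0], 0.076, 1],
    [[7, 30, 0], 0.076, 1],
    [[0, 5, 0], 0, 1],
    [[0, 0, 0], 0, 1]
  ]
}}

```text
t: 7.45
tcp_pos: [0.5624, 0.0303, 0.1425]
tool_rot: [0.657, 0.754, -0.001, -0.001]
force: [0.5, -0.3, -2.0]
finger_gap: 0.32
```

Emit:
{"api": "arm_command", "payload": {
  "rows": [
    [[0, 0, 0], 0, 1],
    [[0, 0, 0], 0, 1]
  ]
}}

```text
t: 7.7
tcp_pos: [0.5631, 0.0293, 0.1433]
tool_rot: [0.658, 0.753, -0.0, -0.0]
force: [-0.1, -0.9, -2.1]
finger_gap: 0.32
```

```bash
python3 -c "
from h import *
st()
snap('side','s4',(220,140,320,240),6);snap('top','t4',(220,120,320,220),6);st()"
```

```text
t 7.70 tcp [0.5631 0.0293 0.1433] yaw_y 0.1354 F [-0.1 -0.9 -2.1] M [0.   0.03 0.01] gap 0.320 q6 -0.28
t 7.80 tcp [0.5632 0.0295 0.1433] yaw_y 0.1358 F [-0.3 -1.2 -2.2] M [-0.04  0.02 -0.02] gap 0.319 q6 -0.28
```

View pics/s4.png

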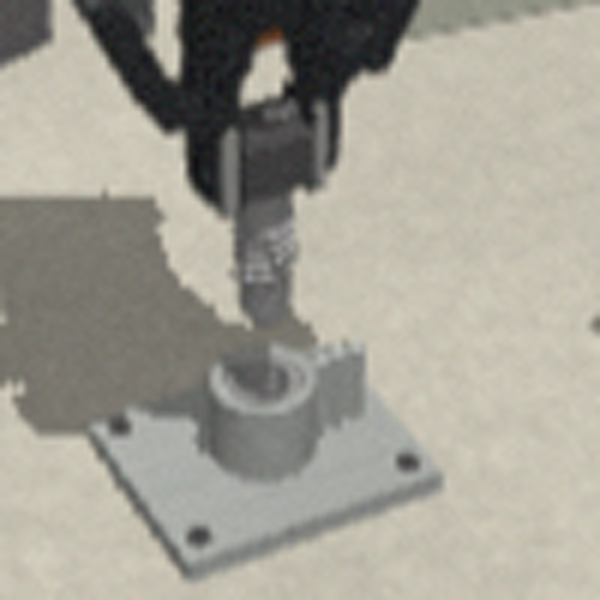

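View pics/t4.png

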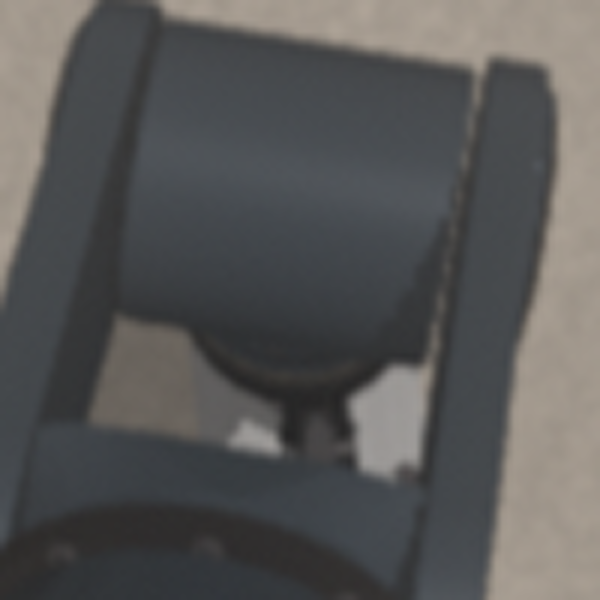

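```bash
python3 -c "
from h import *
im=cv2.imread('pics/s4_raw.png');crp(im,'s4z',(245,170,290,222),12)
P=[.5632,.0295]
for z in(.046,.075,.08,.1,.11,.125,.151): 
  u=proj('side',P+[z]); print(z,u, (u-[245,170]+.5)*12-.5)
"
```

```text
0.046 [262.73226774 202.4656466 ] [218.28721283 395.08775922]
0.075 [262.68146477 192.58826966] [217.67757723 276.5592359 ]
0.08 [262.67254427 190.84578168] [217.57053121 255.64938011]
0.1 [262.63637348 183.75512365] [217.13648171 170.56148376]
0.11 [262.6179891  180.13551376] [216.91586919 127.12616509]
0.125 [262.59002936 174.61014757] [216.58035236  60.82177087]
0.151 [262.54044488 164.7495395 ] [215.98533859 -57.50552597]
```

View pics/s4z.png

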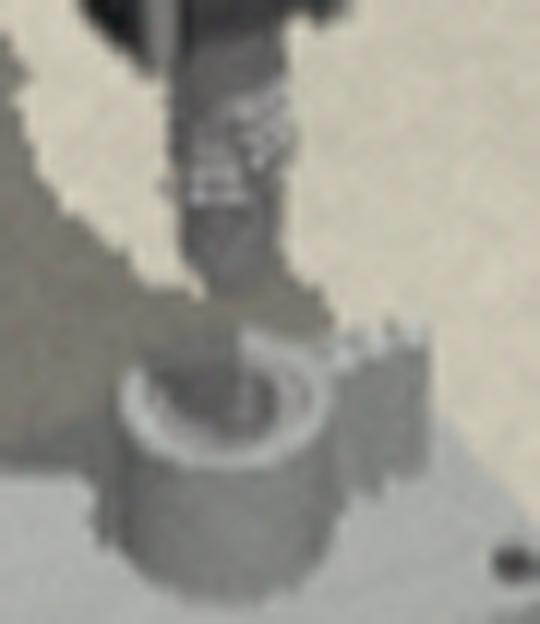

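Emit:
{"api": "arm_command", "payload": {
  "rows": [
    [[-0.5, 0.5, -8], 0, 1],
    [[0, 0, -8], 0, 1],
    [[0, 0, -8], 0, 1],
    [[0, 0, -6], 0, 1],
    [[0, 0, -5], 0, 1],
    [[0, 0, 0], 0, 1]
  ]
}}

```text
t: 8.55
tcp_pos: [0.5625, 0.0308, 0.1078]
tool_rot: [0.657, 0.754, -0.0, -0.0]
force: [-0.4, 0.0, -1.4]
finger_gap: 0.318
```

```bash
python3 -c "
from h import *
st();snap('side','s5',(245,150,305,222),8);st()"
```

```text
t 8.55 tcp [0.5625 0.0308 0.1078] yaw_y 0.1370 F [-0.4  0.  -1.4] M [ 0.06 -0.01 -0.02] gap 0.318 q6 -0.28
t 8.60 tcp [0.5628 0.0308 0.1081] yaw_y 0.1370 F [ 0.5 -0.2 -2.2] M [-0.   -0.03  0.04] gap 0.314 q6 -0.28
```

View pics/s5.png

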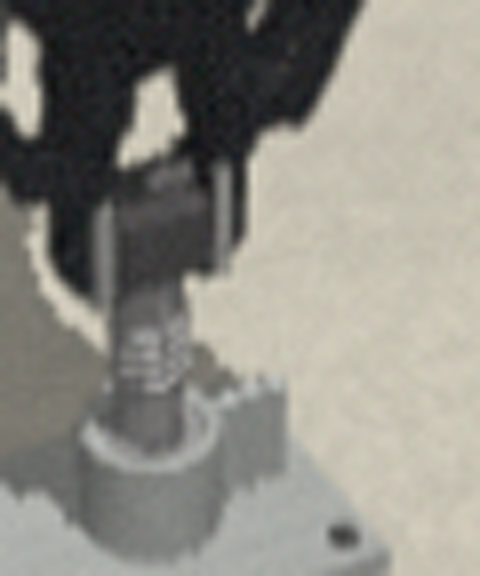

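Emit:
{"api": "arm_command", "payload": {
  "rows": [
    [[0, 0, -4], 0, 1],
    [[0, 0, -4], 0, 1],
    [[0, 0, -4], 0, 1],
    [[0, 0, -3], 0, 1],
    [[0, 0, 0], 0, 1]
  ]
}}

```text
t: 9.22
tcp_pos: [0.5627, 0.0307, 0.093]
tool_rot: [0.657, 0.754, -0.0, -0.0]
force: [-0.0, -0.3, -2.1]
finger_gap: 0.318
```

```bash
python3 -c "
from h import *
st()"
```

```text
t 9.22 tcp [0.5627 0.0307 0.093 ] yaw_y 0.1370 F [-0.  -0.3 -2.1] M [-0.14 -0.02  0.  ] gap 0.318 q6 -0.28
```

Emit:
{"api": "arm_command", "payload": {
  "rows": [
    [[0, 0, -2], 0, 1],
    [[0, 0, -1], 0, 1],
    [[0, 0, 0], 0, 1]
  ]
}}

```text
t: 9.6
tcp_pos: [0.5628, 0.0307, 0.0903]
tool_rot: [0.657, 0.754, 0.0, 0.0]
force: [0.1, -0.3, -1.8]
finger_gap: 0.32
```

Emit:
{"api": "arm_command", "payload": {
  "rows": [
    [[0, 0, -1], 0, 1],
    [[0, 0, 0], 0, 1]
  ]
}}

```text
t: 9.85
tcp_pos: [0.5628, 0.0307, 0.0893]
tool_rot: [0.657, 0.754, 0.0, 0.0]
force: [-0.3, -0.4, -1.4]
finger_gap: 0.32
```

```bash
python3 -c "
from h import *
st()"
```

```text
t 9.85 tcp [0.5628 0.0307 0.0893] yaw_y 0.1370 F [-0.3 -0.4 -1.4] M [-0.1  -0.04 -0.02] gap 0.320 q6 -0.28
```

Emit:
{"api": "arm_command", "payload": {
  "rows": [
    [[0, 0, -1], 0, 1],
    [[0, 0, 0], 0, 1]
  ]
}}

```text
t: 10.1
tcp_pos: [0.5629, 0.0307, 0.0889]
tool_rot: [0.657, 0.754, 0.0, 0.0]
force: [-1.1, -0.2, 3.6]
finger_gap: 0.32
```

```bash
python3 -c "
from h import *
st()"
```

```text
t 10.10 tcp [0.5629 0.0307 0.0889] yaw_y 0.1371 F [-1.1 -0.2  3.6] M [-0.1   0.22  0.01] gap 0.320 q6 -0.28
```

Emit:
{"api": "arm_command", "payload": {
  "rows": [
    [[0, 0, 0], 0, 1],
    [[0, 0, 0.2], 0.1, 1],
    [[0, 0, 0.2], 0.1, 1]
  ]
}}

```text
t: 10.48
tcp_pos: [0.5632, 0.0304, 0.0893]
tool_rot: [0.577, 0.817, 0.0, 0.001]
force: [-1.6, -1.6, 5.8]
finger_gap: 0.321
```

```bash
python3 -c "
from h import *
st()"
```

```text
t 10.47 tcp [0.5632 0.0304 0.0893] yaw_y 0.3401 F [-1.6 -1.6  5.8] M [-0.27  0.26 -0.09] gap 0.321 q6 -0.48
```

Emit:
{"api": "arm_command", "payload": {
  "rows": [
    [[0, 0, 0.2], 0.1, 1],
    [[0, 0, 0.2], 0.1, 1]
  ]
}}

```text
t: 10.72
tcp_pos: [0.5632, 0.0303, 0.0896]
tool_rot: [0.493, 0.87, -0.0, 0.001]
force: [-0.4, -1.5, 5.2]
finger_gap: 0.323
```

Emit:
{"api": "arm_command", "payload": {
  "rows": [
    [[0, 0, 0.2], 0.1, 1],
    [[0, 0, 0], 0, 1]
  ]
}}

```text
t: 10.98
tcp_pos: [0.5631, 0.0303, 0.0899]
tool_rot: [0.45, 0.893, -0.0, 0.001]
force: [-1.6, -1.4, 5.5]
finger_gap: 0.318
```

```bash
python3 -c "
from h import *
st()"
```

```text
t 10.97 tcp [0.5631 0.0303 0.0899] yaw_y 0.6379 F [-1.6 -1.4  5.5] M [-0.29  0.3   0.03] gap 0.318 q6 -0.78
```

Emit:
{"api": "arm_command", "payload": {
  "rows": [
    [[0, 0, 0.2], 0.1, 1],
    [[0, 0, 0], 0, 1]
  ]
}}

```text
t: 11.22
tcp_pos: [0.5631, 0.0303, 0.09]
tool_rot: [0.405, 0.914, -0.0, 0.001]
force: [-1.1, -2.0, 5.8]
finger_gap: 0.321
```

Emit:
{"api": "arm_command", "payload": {
  "rows": [
    [[0, 0, 0.2], 0.1, 1],
    [[0, 0, 0], 0, 1]
  ]
}}

```text
t: 11.48
tcp_pos: [0.5631, 0.0303, 0.0901]
tool_rot: [0.359, 0.933, -0.0, 0.001]
force: [-1.6, -2.4, 4.8]
finger_gap: 0.315
```

Emit:
{"api": "arm_command", "payload": {
  "rows": [
    [[0, 0, 0.2], 0.1, 1],
    [[0, 0, 0], 0, 1]
  ]
}}

```text
t: 11.72
tcp_pos: [0.5632, 0.0301, 0.0902]
tool_rot: [0.313, 0.95, -0.0, 0.001]
force: [-1.1, -3.8, 4.7]
finger_gap: 0.323
```

Emit:
{"api": "arm_command", "payload": {
  "rows": [
    [[0, 0, 0.1], 0.1, 1],
    [[0, 0, 0], 0, 1]
  ]
}}

```text
t: 11.98
tcp_pos: [0.563, 0.0305, 0.09]
tool_rot: [0.265, 0.964, -0.0, 0.0]
force: [0.1, -3.1, 3.1]
finger_gap: 0.322
```

Emit:
{"api": "arm_command", "payload": {
  "rows": [
    [[0, 0, 0.1], 0.1, 1],
    [[0, 0, 0], 0, 1]
  ]
}}

```text
t: 12.22
tcp_pos: [0.5628, 0.0306, 0.0897]
tool_rot: [0.217, 0.976, -0.0, -0.0]
force: [-0.1, -4.7, -0.9]
finger_gap: 0.319
```

Emit:
{"api": "arm_command", "payload": {
  "rows": [
    [[0, 0, 0.1], 0.1, 1],
    [[0, 0, 0], 0, 1]
  ]
}}

```text
t: 12.48
tcp_pos: [0.5627, 0.0305, 0.0897]
tool_rot: [0.168, 0.986, -0.0, -0.0]
force: [0.3, -4.6, -3.0]
finger_gap: 0.319
```

```bash
python3 -c "
from h import *
st()"
```

```text
t 12.47 tcp [0.5627 0.0305 0.0897] yaw_y 1.2332 F [ 0.3 -4.6 -3. ] M [-0.86 -0.03  0.01] gap 0.319 q6 -1.38
```

Emit:
{"api": "arm_command", "payload": {
  "rows": [
    [[0, -0.3, -1], 0, 1],
    [[0, 0, -1], 0, 1],
    [[0, 0, 0], 0, 1]
  ]
}}

```text
t: 12.85
tcp_pos: [0.5626, 0.0305, 0.088]
tool_rot: [0.167, 0.986, 0.0, -0.0]
force: [-0.7, -3.4, -1.5]
finger_gap: 0.317
```

```bash
python3 -c "
from h import *
st()"
```

```text
t 12.85 tcp [0.5626 0.0305 0.088 ] yaw_y 1.2362 F [-0.7 -3.4 -1.5] M [-0.63  0.02 -0.02] gap 0.317 q6 -1.38
```

Emit:
{"api": "arm_command", "payload": {
  "rows": [
    [[0, -0.3, -1], 0, 1],
    [[0, 0, -1], 0, 1],
    [[0, 0, 0], 0, 1]
  ]
}}

```text
t: 13.22
tcp_pos: [0.5626, 0.0304, 0.086]
tool_rot: [0.166, 0.986, 0.0, -0.0]
force: [0.6, -1.4, -2.4]
finger_gap: 0.321
```

Emit:
{"api": "arm_command", "payload": {
  "rows": [
    [[0, 0, -1], 0, 1],
    [[0, 0, 0], 0, 1]
  ]
}}

```text
t: 13.48
tcp_pos: [0.5626, 0.0304, 0.0852]
tool_rot: [0.166, 0.986, 0.0, -0.0]
force: [-0.3, -1.2, -1.2]
finger_gap: 0.32
```

```bash
python3 -c "
from h import *
st()"
```

```text
t 13.47 tcp [0.5626 0.0304 0.0852] yaw_y 1.2368 F [-0.3 -1.2 -1.2] M [-0.23  0.15  0.  ] gap 0.320 q6 -1.38
```

Emit:
{"api": "arm_command", "payload": {
  "rows": [
    [[0, 0, -1], 0, 1],
    [[0, 0, 0], 0, 1]
  ]
}}

```text
t: 13.72
tcp_pos: [0.5627, 0.0303, 0.085]
tool_rot: [0.166, 0.986, 0.0, 0.0]
force: [-2.2, -1.1, 4.6]
finger_gap: 0.319
```

```bash
python3 -c "
from h import *
st()
snap('side','s6',(235,140,305,225),7)"
```

```text
t 13.72 tcp [0.5627 0.0303 0.085 ] yaw_y 1.2369 F [-2.2 -1.1  4.6] M [-0.14  0.42 -0.01] gap 0.319 q6 -1.38
```

View pics/s6.png

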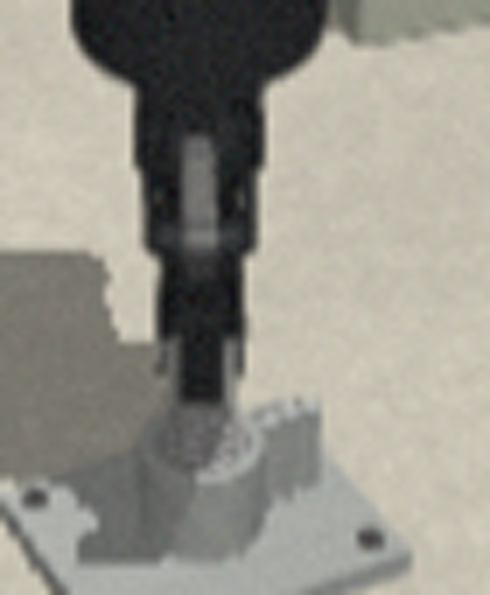

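Emit:
{"api": "arm_command", "payload": {
  "rows": [
    [[0, 0, -0.3], -0.15, 1],
    [[0, 0, -0.3], -0.15, 1],
    [[0, 0, -0.3], -0.15, 1],
    [[0, 0, -0.3], -0.15, 1],
    [[0, 0, 0], 0, 1]
  ]
}}

```text
t: 14.4
tcp_pos: [0.563, 0.0303, 0.0838]
tool_rot: [0.451, 0.893, 0.0, 0.0]
force: [-0.4, -0.2, 5.1]
finger_gap: 0.32
```

```bash
python3 -c "
from h import *
st()"
```

```text
t 14.40 tcp [0.563  0.0303 0.0838] yaw_y 0.6359 F [-0.4 -0.2  5.1] M [-0.13  0.27 -0.07] gap 0.320 q6 -0.78
```

Follows the thread (1.2 mm for 0.6 rad, steady 5 N). Continuing.

Emit:
{"api": "arm_command", "payload": {
  "rows": [
    [[0, 0, -0.3], -0.15, 1],
    [[0, 0, -0.3], -0.15, 1],
    [[0, 0, -0.3], -0.15, 1],
    [[0, 0, -0.3], -0.15, 1],
    [[0, 0, -0.3], -0.15, 1],
    [[0, 0, -0.3], -0.15, 1],
    [[0, 0, -0.3], -0.15, 1],
    [[0, 0, 0], 0, 1]
  ]
}}

```text
t: 15.4
tcp_pos: [0.5632, 0.0304, 0.0817]
tool_rot: [0.837, 0.547, 0.001, 0.0]
force: [-1.2, -0.1, 6.0]
finger_gap: 0.321
```

```bash
python3 -c "
from h import *
st()"
```

```text
t 15.40 tcp [0.5632 0.0304 0.0817] yaw_y -0.4139 F [-1.2 -0.1  6. ] M [-0.11  0.19 -0.06] gap 0.321 q6 0.27
```

Emit:
{"api": "arm_command", "payload": {
  "rows": [
    [[0, 0, -0.3], -0.15, 1],
    [[0, 0, -0.3], -0.15, 1],
    [[0, 0, -0.3], -0.15, 1],
    [[0, 0, -0.3], -0.15, 1],
    [[0, 0, -0.3], -0.15, 1],
    [[0, 0, -0.3], -0.15, 1],
    [[0, 0, -0.2], -0.15, 1],
    [[0, 0, 0], 0, 1]
  ]
}}

```text
t: 16.4
tcp_pos: [0.5636, 0.0304, 0.0798]
tool_rot: [0.999, 0.053, 0.001, -0.0]
force: [-1.0, 0.5, 5.4]
finger_gap: 0.314
```

```bash
python3 -c "
from h import *
st()"
```

```text
t 16.40 tcp [0.5636 0.0304 0.0798] yaw_y -1.4640 F [-1.   0.5  5.4] M [-0.02  0.19 -0.06] gap 0.314 q6 1.32
```

Emit:
{"api": "arm_command", "payload": {
  "rows": [
    [[0, 0, -0.3], -0.15, 1],
    [[0, 0, -0.3], -0.15, 1],
    [[0, 0, -0.3], -0.15, 1],
    [[0, 0, -0.3], -0.15, 1],
    [[0, 0, -0.3], -0.15, 1],
    [[0, 0, -0.3], -0.15, 1],
    [[0, 0, -0.3], -0.15, 1],
    [[0, 0, -0.2], -0.15, 1],
    [[0, 0, 0], 0, 1]
  ]
}}

```text
t: 17.52
tcp_pos: [0.5633, 0.0301, 0.0774]
tool_rot: [0.854, -0.52, 0.001, -0.0]
force: [-1.6, -1.9, 5.3]
finger_gap: 0.32
```

```bash
python3 -c "
from h import *
st()"
```

```text
t 17.52 tcp [0.5633 0.0301 0.0774] yaw_y -2.6635 F [-1.6 -1.9  5.3] M [-0.36  0.2  -0.02] gap 0.320 q6 2.52
```

Emit:
{"api": "arm_command", "payload": {
  "rows": [
    [[0, 0, 0.6], 0, 1],
    [[0, 0, 0], 0, 1],
    [[0, 0, 0], 0, -0.4],
    [[0, 0, 0], 0, -0.4],
    [[0, 0, 0], 0, -0.4],
    [[0, 0, 0], 0, -0.4]
  ]
}}

```text
t: 18.27
tcp_pos: [0.5627, 0.0302, 0.0771]
tool_rot: [0.855, -0.519, -0.0, 0.0]
force: [-0.3, 0.8, 1.4]
finger_gap: 0.701
```

```bash
python3 -c "
from h import *
st()
snap('side','s7',(235,140,305,225),7);snap('top','t7',(220,120,320,220),6)
st()"
```

```text
t 18.27 tcp [0.5627 0.0302 0.0771] yaw_y -2.6630 F [-0.3  0.8  1.4] M [0.01 0.02 0.04] gap 0.701 q6 2.52
t 18.38 tcp [0.5627 0.0302 0.0771] yaw_y -2.6630 F [ 0.3 -0.6 -0.1] M [-0.   -0.03 -0.01] gap 0.700 q6 2.52
```

View pics/s7.png

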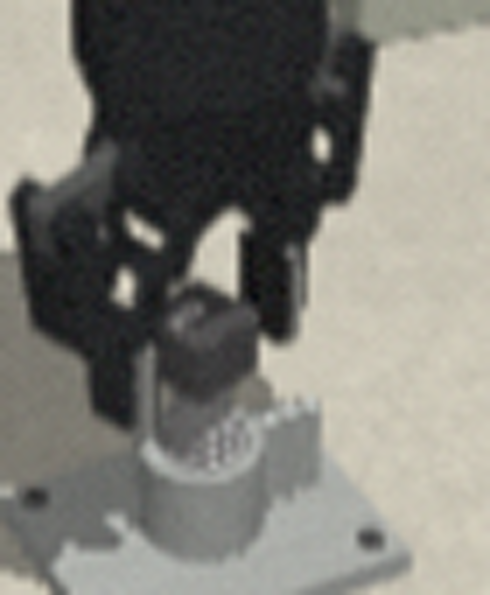

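Emit:
{"api": "arm_command", "payload": {
  "rows": [
    [[0, 0, 0], 0.17, -0.4],
    [[0, 0, 0], 0.17, -0.4],
    [[0, 0, 0], 0.17, -0.4],
    [[0, 0, 0], 0.17, -0.4],
    [[0, 0, 0], 0.17, -0.4],
    [[0, 0, 0], 0.17, -0.4],
    [[0, 0, 0], 0.17, -0.4],
    [[0, 0, 0], 0.17, -0.4],
    [[0, 0, 0], 0.17, -0.4],
    [[0, 0, 0], 0.17, -0.4],
    [[0, 0, 0], 0.17, -0.4],
    [[0, 0, 0], 0.17, -0.4]
  ]
}}

```text
t: 19.88
tcp_pos: [0.5628, 0.0302, 0.0772]
tool_rot: [0.889, 0.459, 0.0, -0.0]
force: [0.6, 0.8, 0.6]
finger_gap: 0.701
```

Emit:
{"api": "arm_command", "payload": {
  "rows": [
    [[0, 0, 0], 0.17, -0.4],
    [[0, 0, 0], 0.17, -0.4],
    [[0, 0, 0], 0.17, -0.4],
    [[0, 0, 0], 0.17, -0.4],
    [[0, 0, 0], 0.17, -0.4],
    [[0, 0, 0], 0.17, -0.4],
    [[0, 0, 0], 0.08, -0.4],
    [[0, 0, 0], 0, -0.4]
  ]
}}

```text
t: 20.88
tcp_pos: [0.5628, 0.0302, 0.0772]
tool_rot: [0.52, 0.854, 0.0, 0.0]
force: [-0.0, 0.7, 0.0]
finger_gap: 0.705
```

```bash
python3 -c "
from h import *
st()
snap('side','s8',(235,140,305,225),7)
st()"
```

```text
t 20.88 tcp [0.5628 0.0302 0.0772] yaw_y 0.4760 F [-0.   0.7  0. ] M [-0.02 -0.06  0.01] gap 0.705 q6 -0.62
t 20.93 tcp [0.5628 0.0301 0.0772] yaw_y 0.4755 F [0.9 0.  0.2] M [0.   0.04 0.05] gap 0.699 q6 -0.62
```

View pics/s8.png

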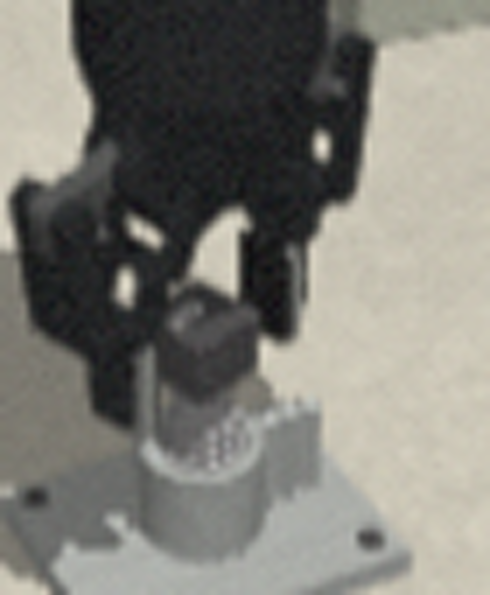

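Emit:
{"api": "arm_command", "payload": {
  "rows": [
    [[0, 0, 0], 0, 1],
    [[0, 0, 0], 0, 1],
    [[0, 0, 0], 0, 1],
    [[0, 0, 0], 0, 1],
    [[0, 0, 0], 0, 1],
    [[0, 0, 0], 0, 1]
  ]
}}

```text
t: 21.68
tcp_pos: [0.5628, 0.0302, 0.0773]
tool_rot: [0.52, 0.854, 0.0, 0.0]
force: [0.1, 0.6, 0.9]
finger_gap: 0.32
```

```bash
python3 -c "
from h import *
st()
snap('side','s9',(235,140,305,225),7)
st()"
```

```text
t 21.68 tcp [0.5628 0.0302 0.0773] yaw_y 0.4769 F [0.1 0.6 0.9] M [ 0.01  0.02 -0.01] gap 0.320 q6 -0.62
t 21.73 tcp [0.5628 0.0301 0.0773] yaw_y 0.4769 F [-0.4  0.5  1.4] M [ 0.07  0.03 -0.01] gap 0.321 q6 -0.62
```

View pics/s9.png

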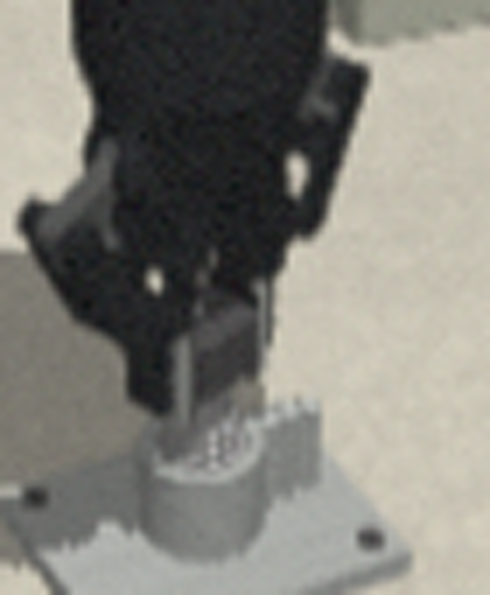

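Emit:
{"api": "arm_command", "payload": {
  "rows": [
    [[0, 0, -0.5], -0.15, 1],
    [[0, 0, -0.3], -0.15, 1],
    [[0, 0, -0.3], -0.15, 1],
    [[0, 0, -0.3], -0.15, 1],
    [[0, 0, -0.3], -0.15, 1],
    [[0, 0, -0.3], -0.15, 1],
    [[0, 0, -0.3], -0.15, 1],
    [[0, 0, -0.3], -0.15, 1],
    [[0, 0, 0], 0, 1]
  ]
}}

```text
t: 22.85
tcp_pos: [0.563, 0.03, 0.0749]
tool_rot: [0.911, 0.412, 0.0, 0.0]
force: [-0.1, -0.1, 3.3]
finger_gap: 0.32
```

```bash
python3 -c "
from h import *
st()"
```

```text
t 22.85 tcp [0.563  0.03   0.0749] yaw_y -0.7213 F [-0.1 -0.1  3.3] M [-0.05  0.03 -0.08] gap 0.320 q6 0.58
```

Emit:
{"api": "arm_command", "payload": {
  "rows": [
    [[0, 0, -0.3], -0.15, 1],
    [[0, 0, -0.3], -0.15, 1],
    [[0, 0, -0.3], -0.15, 1],
    [[0, 0, -0.3], -0.15, 1],
    [[0, 0, -0.3], -0.15, 1],
    [[0, 0, -0.3], -0.15, 1],
    [[0, 0, -0.3], -0.15, 1],
    [[0, 0, 0], 0, 1],
    [[0, 0, 0], 0, 1]
  ]
}}

```text
t: 23.98
tcp_pos: [0.5633, 0.0301, 0.0729]
tool_rot: [0.995, -0.099, 0.001, 0.0]
force: [-0.4, 0.3, 4.3]
finger_gap: 0.317
```

```bash
python3 -c "
from h import *
st()
snap('side','s10',(235,140,305,225),7);snap('side','s11',None,1.5)
st()"
```

```text
t 23.98 tcp [0.5633 0.0301 0.0729] yaw_y -1.7699 F [-0.4  0.3  4.3] M [ 0.02 -0.04 -0.  ] gap 0.317 q6 1.63
t 24.07 tcp [0.5632 0.0301 0.0728] yaw_y -1.7712 F [-0.2  0.3  4.6] M [ 0.02 -0.06 -0.08] gap 0.318 q6 1.63
```

View pics/s10.png

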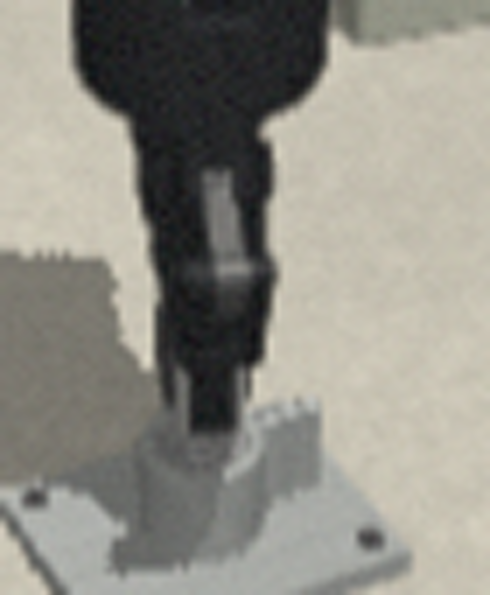

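View pics/s11.png

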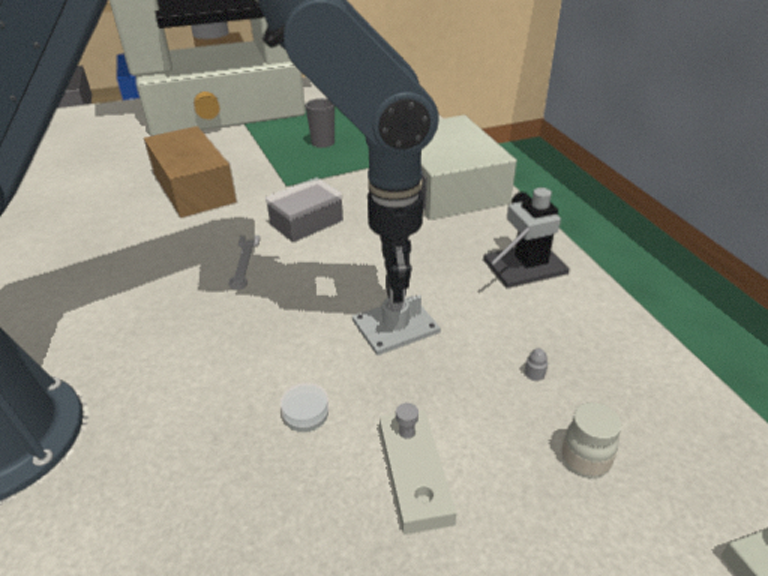

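```bash
python3 -c "
from h import *
print(manip.sign_off())"
```

```text
the job is handed in; nothing more can be done
None
```

The bolt is started in the boss, turned about one full turn past the drop, and the gripper is still holding it by its head with 50 N set. I handed the job in at about 24 s; no verdict was reported.

1. **Placing:** I took the bolt from the holder and stood it on the start of the thread with the rib facing the fin. It touched the ridge with its head about 51.5 mm above the rim, as expected.
2. **Drop:** Turning it backward, the push from below faded at roughly 50–57°. I kept turning to 63°, then lowered it. It seated about 47.6 mm above the rim.
3. **Full turn:** I turned it forward 6.15 rad (352°), letting go once partway to take a fresh grip half a turn round. It followed the 12 mm-per-turn thread throughout, sinking 12.1 mm.

**Last checks:**
- The head is about 35.4 mm above the rim; the allowed range is 32.8 to 38.2 mm. This comes from the arm's position, assuming the bolt did not slip in the grip.
- The tool is vertical and within about 1 mm of the boss axis I measured from the pictures.
- The force at the wrist is about 4.6 N upward, with almost no sideways push.
- In the last picture, the bystanders look to be where they started, including the dowel in its hole. I did not measure their positions.

No check failed or disagreed by more than the roughly 2 mm camera accuracy, except one: the two cameras put the boss centre about 3.5 mm apart sideways. I used their average, and the bolt went in with almost no side force.

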